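Refit and lock the battery-bay cover of the counter's backup power unit

ROBOT

A 7-joint arm with a two-finger parallel gripper is mounted at the origin on the work surface; the furniture and walls round the work are solid. World frame = base frame: x ahead of the robot, y to its left, z up, the work surface at z = 0. Lengths are in m, angles in rad, forces in N, time in s.
With the tool pointing down it reaches from about 0.425 to 0.875 m from the base axis. Payload 8.4 kg.
Tool frame: the origin (TCP) lies on the centre line of the jaws, within the pads' length; the fingertips stand 19 mm ahead of it and the grasp point (between the pads) is the TCP; z points along the fingers, y is the line along which they close (so a half turn about z gives the same grasp; the last joint's range is limited). The gripper opens to 85 mm and grips with 20 to 120 N. Pads are 22 mm wide; open, the fingers measure 114 mm over their backs; the gripper's body (76 mm by 85 mm) begins 54 mm behind the grasp point. The pads swing forward as they close: fully open they stand 13 mm farther back than shut.
Start: joints at [-1.423, 0.333, 0.04, 1.465, -0.013, 1.343, -0.059], TCP at [0.159, 0.63, 0.25] pointing down, gripper open.
Joint ranges: [-2.58, 2.58], [-0.38, 2.09], [-1.3, 1.39], [0.25, 2.4], [-1.5, 4.64], [0.08, 2.09], [-2.65, 2.65]. Speed limits (rad/s): [2.22, 2.22, 2.79, 2.79, 3.14, 3.14, 3.14].

INTERFACE

Orientations are given as a 3x3 rotation matrix whose columns are the frame's x, y, z axes.
In Python, from cell import * gives the robot as it stands.
- The arm moves only by the tool send_rows, never from a script. Its argument "plan" is a list of rows, each an object with "slide": the shift along the tool's x, y, z in m, a list of three; "yaw": the turn about the tool's z in rad. A call has exactly 8 rows; each row is the pose to reach, as a shift and turn from the pose commanded when the call began, along the tool's axes at that moment; what a row does not reach only later rows make up. A row lasts 1/8 s, in which the tool goes at most 62.5 mm and 10.7 degrees, less where a joint would pass 70% of its speed; a pose out of reach is approached as far as the arm can. A call with a gripper value outside its range is refused whole. "hand" is the finger opening in m, from 0 to 0.0854, set as the call begins (left out, the last holds). The fingers move at their own pace and stop on an object; "newtons" is the grip in N (left out, the last holds). Time passes only in rows, so rows that repeat a pose let the fingers close, or fill a call up. It gives the time, the measured TCP pose, the force, the opening and the grip force at its end, in the units of the state.
- sense(): the state, without advancing time (a new reading comes with each control period).
- snapshot(name): name is "scene" or "top" or "wrist"; returns a dict with "img" (400x640x3 uint8, red, green, blue), "depth" (400x640 float32, m along the optical axis (not along the pixel's ray), 0 where there is no reading), "fovy" (degrees; the focal length in pixels is half the picture's height over the tangent of half this angle, whatever the lens; pixels are square), "cx", "cy" (the principal point, pixels), "dist" ([k1, k2, p1, p2, k3] as OpenCV has them; the pictures are not rectified), "position" and "orientation" of the camera in the world. Camera axes: x right, y down, z forward; pixel columns grow to the right and rows downward; lengths in m; the calibration is good to about 2 mm. A picture is of the moment at which its call begins.
- hand_in(): hands the job in; it is judged then, once.
The state is a dict: "time_s": time; "joint_pos": joint angles; "qd": joint speeds; "joint_torque": joint torques, N m; "tcp_pos": TCP position; "tcp_rot": TCP orientation; "ft_force": force on the tool from outside, world axes, zero at the start; "torque": the same for the moment, N m; "grip_width": finger opening in m; "grip_force": force on a finger pad.
Only numpy, scipy, OpenCV 4.12 (cv2) and the standard library are available. Lean on these libraries where they do the work, as an engineer would, in place of code of your own. Each camera call takes 0.05 s, during which the arm holds its last target. There are 200 camera calls.

TASK

The battery in the counter's backup power unit has just been changed: put the loose grey access cover back over the open bay. Set it down into the opening, slide it away from the unit's front until its tongue is fully home under the far edge, then push its sprung stud in and turn it a quarter turn clockwise until it locks. Do not force it: a firm finger is enough, never more than about 20 N. Leave the other things on the counter where they are.

Things in the scene. Friction and masses are not known exactly. Their poses are not given: they have to be found in the camera images.
- ups: Battery backup unit, heavy, fixed: light grey box 250 (x) x 190 (y) x 110 mm high, black front with green switch and lamps on its -x side, vents in the top near +x. Origin: centre of its underside, z up. Bay opening in its 4 mm top sheet (upper face z = 110): x -97 to +40, y -43.5 to +43.5 mm; a battery lies 52 mm down in it.
- bay_seat (a point): Point on the unit (its frame: -62, 0, 110 mm), axes as the unit's: cover_seat lies here when the cover is home, with the axes of cover and unit parallel.
- far_edge (a point): Middle of the opening's far edge on the unit (its frame: 40, 0, 110 mm). To enter, the cover is let down with cover_seat 15 to 20 mm short (-x) of bay_seat, so that the tongue's nose clears this edge; the cap then rests on the sheet, and slides 15 to 20 mm in +x, tongue under the sheet, until the tongue's root stops on this edge: home.
- slot (a point): Nominal middle of the stud's receptacle, fixed in the unit (its frame: -62, 0, 89.5 mm): 4 mm plate, 36 mm square, with a slot 28 x 8 mm along x, over a cup. It is shimmed up to 7 mm higher or lower than this point; the setting is not measured. Below the plate the stud's pin can turn clockwise only, to a stop at a quarter turn, under a 2 mm deep notch that catches it when let go.
- cover: Loose grey access cover, 0.18 to 0.28 kg, standing on its two side flanges. Origin between the flanges' feet, z up, +x to its tongue. Cap x -82 to 66, y -50 to 50, z 24 to 28 mm. Flanges: outer faces y = +-42 (1.5 mm play each side in the bay), x -56 to 52, feet at z = 0, bent in 2 mm. On the cap the wing points at a red dot when open, at green dots when locked.
- tongue (a point): Nose of the cover's tongue (cover frame: 74.5, 0, 15 mm). Tongue: 50 mm wide (y), z 14.5 to 17.5 mm, so 6.5 mm below the cap's underside; its root face is at x = 60 mm.
- cover_seat (a point): Point of the cover on the stud's axis at the cap's underside (cover frame: -42, 0, 24 mm); axes as the cover's.
- stud_grip (a point): Top centre of the stud's black wing; x along the wing, z up. Wing 34 long, 12 thick (y), 24 mm tall, top 59 mm above the cap's underside while the stud stands out; below it a disc 29 x 4 mm, then a red shank. The cover is carried by the wing: grip its 12 mm with 40 N or more, fingertips about 3 mm above the disc (the centre of mass is some 38 mm from the stud).
- stud (a joint): Turn of the stud in the cover, rad, clockwise from above positive: 0 = open, wing and pin along the cover's x and the slot; 1.57 (up to 1.68 with play) = locked, wing across. Starts within 0.35 of 0; friction 0.04 N m. Standing out it turns freely, but unless it reads 0 within 0.15 the pin stops on the plate's top when pushed.
- stud_push (a joint): How far the stud is pushed in, m. 0 = standing out; spring 2.5 N + 0.15 N per mm. With the cover home and d = -7 to 7 mm the unknown setting: out of line it stops at 9.5 + d mm; in line, the pin is below the plate and free to turn from 17.5 + d mm, the tip bottoms hard at 19 + d mm; turned and let go it rises to 15.5 + d mm, locked. Let go in the slot it springs back to 0.
- calculator: grey desk calculator with orange keys, 130 x 84 x 20 mm, lying flat; origin at the centre of its underside. A bystander.
- tape_clear: roll of brown parcel tape, 90 mm across, 48 mm high, lying flat; origin at the centre of its underside. A bystander.
- multitool: black folding multitool, 104 x 18 x 17 mm; origin at the centre of its underside. A bystander.
- torch_black: black torch, 34 mm across, 102 mm high, standing on end; origin at the centre of its underside. A bystander.
- tape_measure: orange and black tape measure, 80 x 35 x 62 mm, standing; origin at the centre of its underside. A bystander.
Mind the look-alikes: they are no part of the job. There is more than one size of the cover; the job needs the larger.

How it is judged:
On the way, in this order (a step that is already met when the one before it is completed fails the run):
1. the cover lies flat on the unit, slid home, its stud not yet turned (horizontal distance between cover_seat and bay_seat below 0.0035 m and z of cover_seat in the frame of bay_seat between -0.003 and 0.003 m and angle between the x axis of cover and the x axis of ups, either way round below 0.06 rad and angle between cover's own z axis and vertical below 0.04 rad and value of joint stud below 0.7 rad), for 0.2 s.
2. the stud is pushed in and turned a quarter turn (horizontal distance between cover_seat and bay_seat below 0.0035 m and z of cover_seat in the frame of bay_seat between -0.003 and 0.003 m and angle between the x axis of cover and the x axis of ups, either way round below 0.06 rad and angle between cover's own z axis and vertical below 0.04 rad and value of joint stud above 1.38 rad and value of joint stud_push above 0.007 m), for 0.2 s.
At the end, for the whole second after the job is handed in: The cover is home (its seat point within 3.5 mm sideways and 3 mm in height of the unit's, axes within 0.06 rad, lying flat within 0.04 rad); the stud is turned to at least 1.38 rad and stays pushed in 7 to 24 mm by itself, caught in its notch; all at rest (all of step 2 and value of joint stud_push below 0.024 m and linear speed of cover below 0.01 m/s and velocity of joint stud between -0.1 and 0.1 rad/s); the robot touches nothing.
It fails at once if the unit is pressed or struck with more than 25 N by the cover, its stud or the arm (contact force between any of cover, the arm, the fingers and ups above 25 N).
It fails at once if one of the bystanders (calculator, parcel tape, multitool, torch, tape measure) is moved more than 20 mm (distance of any of calculator, tape_clear, multitool, torch_black, tape_measure from where it was at the start of the episode above 0.02 m).
It also fails if it takes over 48 s, if anything falls off the work surface, if the arm or the gripper's body presses on something with over 40 N, if the wrist force passes 120 N, or if a joint passes its speed limit or range.

## Working session

There is one attempt and no reset: what is moved stays moved. The work goes in short steps, Python scripts to look and compute and a tool call to move; the robot and the scene stay as the last step left them, time stands still between calls to the robot, and variables do not carry over. Pictures are saved under pics/ and viewed, at most 10 in all, crops included, and the job is handed in when it is done.

Besides the shell and the picture viewer there is one more tool, called after "Request:" as name([rows], argument=value, ...), one row to a line, values as JSON. send_rows: Moves the arm, as the interface text tells. Its arguments: {"type":"object","properties":{"plan":{"type":"array","items":{"type":"object","properties":{"slide":{"type":"array","items":{"type":"number"}},"yaw":{"type":"number"}}}},"hand":{"type":"number"},"newtons":{"type":"number"}},"required":["plan"]}

```bash
mkdir -p pics; ls
cat > h.py <<'E'
from cell import *
import numpy as np, cv2
def K(s):
    f=200/np.tan(np.radians(s["fovy"])/2); return np.array([[f,0,s["cx"]],[0,f,s["cy"]],[0,0,1.]])
def ray(s,uv):
    p=cv2.undistortPoints(np.array(uv,float).reshape(-1,1,2),K(s),np.array(s["dist"],float)).reshape(-1,2)
    return np.c_[p,np.ones(len(p))]
def onplane(s,uv,z):
    d=ray(s,uv)@np.array(s["orientation"]).T; o=np.array(s["position"]); return o+d*((z-o[2])/d[:,2])[:,None]
def bydepth(s,uv):
    r=ray(s,uv); z=np.array([s["depth"][int(v),int(u)] for u,v in uv]); return np.array(s["position"])+(r*z[:,None])@np.array(s["orientation"]).T
def proj(s,P):
    R=np.array(s["orientation"]);P=(np.atleast_2d(P)-np.array(s["position"]))@R
    return cv2.projectPoints(P,np.zeros(3),np.zeros(3),K(s),np.array(s["dist"],float))[0].reshape(-1,2)
def cloud(s):
    v,u=np.mgrid[0:400,0:640]; r=ray(s,np.c_[u.ravel(),v.ravel()]); P=np.array(s["position"])+(r*s["depth"].reshape(-1,1))@np.array(s["orientation"]).T
    P[s["depth"].ravel()==0]=np.nan; return P.reshape(400,640,3)
E
python3 - <<'E'
from h import *
import pickle
S={n:snapshot(n) for n in ("scene","top","wrist")}
pickle.dump(S,open("s0.pkl","wb"))
for n in S:
    s=S[n]; print(n,s["position"],np.round(s["orientation"],3).tolist(),s["fovy"],s["dist"],(s["depth"]>0).mean())
for n in ("scene","top"):
    cv2.imwrite(f"pics/{n}0.png",S[n]["img"][...,::-1])
st=sense(); print(st)
E
```

```text
pics
scene [ 0.16567019 -0.86076018  0.66429745] [[0.884, -0.259, 0.389], [-0.467, -0.517, 0.718], [0.015, -0.816, -0.578]] 56.04409120998884 [0.00640716 0.         0.         0.         0.        ] 0.98283984375
top [ 0.3762253  -0.13840311  1.05465004] [[-0.001, -0.985, 0.173], [-1.0, -0.002, -0.016], [0.016, -0.173, -0.985]] 52.784990401370806 [0.02589368 0.         0.         0.         0.        ] 0.9959765625
wrist [0.08478483 0.65004104 0.37278549] [[0.244, 0.924, 0.293], [0.97, -0.232, -0.076], [-0.002, 0.302, -0.953]] 70.97851581918054 [-0.0494595  0.         0.         0.         0.       ] 0.995671875
{'time_s': 0.15, 'joint_pos': array([-1.42316281,  0.33372615,  0.03987944,  1.46608933, -0.01339932,
        1.34332682, -0.05845441]), 'qd': array([ 9.29283741e-05, -1.46965765e-03, -2.15772731e-04, -2.06789112e-03,
        9.64268181e-05,  3.11565447e-04,  1.39331324e-03]), 'joint_torque': array([ 2.43441922e-03, -6.59049082e+01,  1.36731695e+00, -4.05869794e+01,
        1.69525004e-02,  9.86525905e-03,  4.48792150e-07]), 'tcp_pos': array([0.1587555 , 0.62995232, 0.2496298 ]), 'tcp_rot': array([[-9.69697219e-01,  2.44309743e-01, -2.30724350e-04],
       [ 2.44309837e-01,  9.69696400e-01, -1.26282862e-03],
       [-8.47887634e-05, -1.28092963e-03, -9.99999176e-01]]), 'ft_force': array([-0.27619079,  0.40850522, -0.26156366]), 'torque': array([-0.02816867, -0.01005194,  0.01587965]), 'grip_force': 0.0, 'grip_width': 0.08563016945961922}
```

View pics/scene0.png

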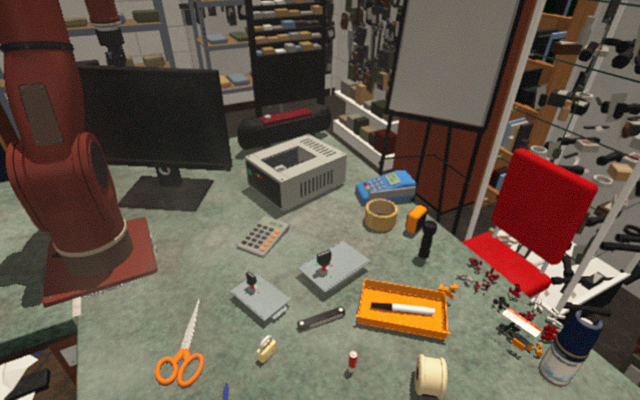

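View pics/top0.png

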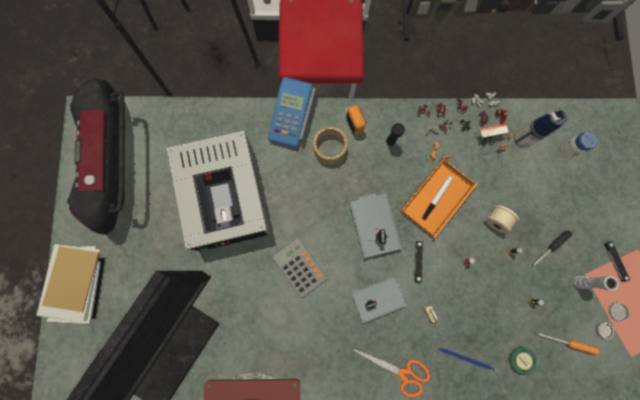

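Two candidate covers in the top view: at (376,226), about 36x60 px, and at (380,300), about 45x35 px. The first fits the 148x100 mm cover (larger). I'll measure both and confirm in a crop.

```bash
cat > m1.py <<'E'
from h import *
import pickle
S=pickle.load(open("s0.pkl","rb")); s=S["top"]; C=cloud(s)
def rect(mask,name,zl):
    mask=mask.astype(np.uint8); n,l,st,_=cv2.connectedComponentsWithStats(mask)
    for i in range(1,n):
        if st[i,4]>400:
            P=C[l==i]; z=np.median(P[:,2]); r=cv2.minAreaRect((P[:,:2]*1000).astype(np.float32))
            v,u=np.nonzero(l==i); print(name,"px",u.mean().round(),v.mean().round(),"n",st[i,4],"z",z.round(4),"rect mm",np.round(r[0],1),np.round(r[1],1),round(r[2],1))
Z=C[...,2]; v,u=np.mgrid[0:400,0:640]
rect((Z>.020)&(Z<.034)&(u>340)&(u<410)&(v>185)&(v<330),"cover",0)
rect((Z>.100)&(Z<.118)&(u>160)&(u<270)&(v>125)&(v<255),"ups",0)
w=(Z>.05)&(Z<.11)&(u>340)&(u<410)&(v>185)&(v<330); rect2=C[w]; print("wing pts",w.sum())
for a,b in ((190,270),(271,330)):
    q=w&(v>a)&(v<b); P=C[q]; print("wing",np.median(P,0).round(4),P[:,2].max().round(4),u[q].mean(),v[q].mean())
im=s["img"][...,::-1]
a=cv2.resize(im[185:325,340:410],None,fx=4,fy=4,interpolation=2); b=cv2.resize(im[125:255,160:275],None,fx=4,fy=4,interpolation=2)
c=np.zeros((560,a.shape[1]+b.shape[1],3),np.uint8); c[:a.shape[0],:a.shape[1]]=a; c[:b.shape[0],a.shape[1]:]=b
cv2.imwrite("pics/crop0.png",c); print(c.shape)
E
python3 m1.py
```

```text
cover px 374.0 224.0 n 2101 z 0.0279 rect mm [ 493.2 -306. ] [152.8 102. ] 14.6
cover px 379.0 299.0 n 1169 z 0.0222 rect mm [ 305.5 -310.8] [ 78.1 117.2] 20.7
ups px 215.0 186.0 n 6279 z 0.11 rect mm [568.5  85.4] [254.3 190. ] 13.7
wing pts 182
wing [ 0.4577 -0.3109  0.0798] 0.0867 380.45238095238096 236.11111111111111
wing [ 0.2969 -0.2856  0.0643] 0.0688 370.82142857142856 304.0357142857143
(560, 740, 3)
```

View pics/crop0.png

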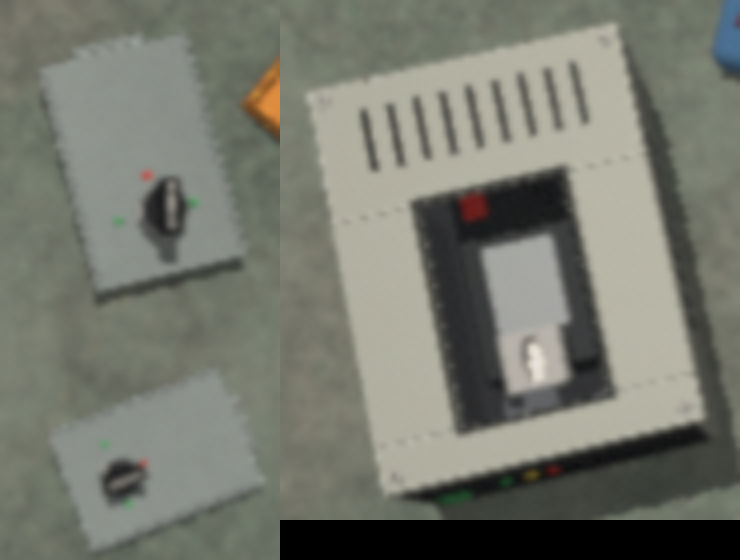

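The crop shows the larger cover (152.8x102 mm, cap z 28 mm, red dot/tongue toward +x) as the one that fits; the small one is 117x78. Next: path obstacles (monitor) and the wing/hole details.

```bash
cat > m2.py <<'E'
from h import *
import pickle
S=pickle.load(open("s0.pkl","rb"))
P=np.concatenate([cloud(S[n]).reshape(-1,3) for n in S]); P=P[np.isfinite(P[:,0])]
print("height map cm, rows x from 0 to .9, cols y .8 -> -.6")
ys=np.arange(.8,-.6,-.1)
for x in np.arange(0,.95,.1):
    print(f"{x:.1f}",[int(100*np.percentile(q[:,2],98)) if len(q:=P[(abs(P[:,0]-x-.05)<.05)&(abs(P[:,1]-y+.05)<.05)&(P[:,2]<1.2)])>3 else -9 for y in ys])
s=S["top"];C=cloud(s);Z=C[...,2]; hsv=cv2.cvtColor(s["img"],cv2.COLOR_RGB2HSV)
v,u=np.mgrid[0:400,0:640]; R=(u>345)&(u<405)&(v>190)&(v<262)
for nm,m in (("red",((hsv[...,0]<8)|(hsv[...,0]>172))&(hsv[...,1]>90)),("green",(abs(hsv[...,0].astype(int)-62)<18)&(hsv[...,1]>85))):
    m=(m&R&(Z<.04)).astype(np.uint8); n,l,st,ce=cv2.connectedComponentsWithStats(m)
    for i in range(1,n): print(nm,st[i,4],ce[i].round(1),onplane(s,[ce[i]],.028).round(4))
# ups inner opening
m=((Z<.105)&(u>185)&(u<250)&(v>160)&(v<240)).astype(np.uint8); n,l,st,ce=cv2.connectedComponentsWithStats(m)
i=1+np.argmax(st[1:,4]); cs=max(cv2.findContours((l==i).astype(np.uint8),0,1)[0],key=len).reshape(-1,2)
r=cv2.minAreaRect((onplane(s,cs,.11)[:,:2]*1000).astype(np.float32)); print("opening",r)
E
python3 m2.py
```

```text
height map cm, rows x from 0 to .9, cols y .8 -> -.6
0.0 [-94, -94, 0, 0, 0, 36, 1, 55, 42, 1, 0, 0, 1, 0]
0.1 [32, 33, 44, 0, 1, 38, 37, 1, 1, 1, 0, 1, 1, 0]
0.2 [-94, 44, 2, 3, 1, 38, 38, 0, 0, 0, 6, 2, 4, 0]
0.3 [-94, -94, 2, 3, 2, 1, 38, 38, 1, 1, 2, 2, 1, 2]
0.4 [-94, -94, 0, 3, 11, 0, 11, 11, 11, 2, 3, 8, 2, 0]
0.5 [-94, -94, 0, 12, 12, 11, 11, 11, 11, 0, 3, 3, 2, 2]
0.6 [-94, -94, 0, 12, 12, 10, 11, 11, 8, 4, 4, 0, 2, 2]
0.7 [-94, -94, 0, 12, 12, 0, 0, 11, 5, 5, 6, 10, 1, 3]
0.8 [-94, -94, 0, 12, 12, 0, 0, 0, 6, 6, 0, 0, 2, 1]
0.9 [-94, -94, -94, -9, -9, -9, -9, -9, -9, -9, -9, -9, -9, -9]
red 4 [376.5 228.5] [[ 0.4812 -0.3103  0.028 ]]
green 1 [388. 235.] [[ 0.4647 -0.3393  0.028 ]]
opening ((542.0285034179688, 78.5995864868164), (135.94207763671875, 85.67516326904297), 13.78496265411377)
```

Request:
send_rows([
  {"slide":[-0.024,-0.009,0],"yaw":0},
  {"slide":[-0.073,-0.026,0],"yaw":0},
  {"slide":[-0.121,-0.044,0],"yaw":0},
  {"slide":[-0.175,-0.063,0],"yaw":0},
  {"slide":[-0.23,-0.083,0],"yaw":0},
  {"slide":[-0.285,-0.103,0],"yaw":0},
  {"slide":[-0.34,-0.123,0],"yaw":0},
  {"slide":[-0.39,-0.145,0],"yaw":0},
], hand=0.06, newtons=60)

```text
time_s: 1.15
tcp_pos: [0.503, 0.3929, 0.2501]
tcp_rot: [[-0.97, 0.245, -0.0], [0.245, 0.97, -0.0], [0.0, -0.0, -1.0]]
ft_force: [0.5, 0.8, -0.8]
grip_width: 0.06
grip_force: 0.0
```

Request:
send_rows([
  {"slide":[-0.026,-0.044,0],"yaw":0},
  {"slide":[-0.052,-0.088,0],"yaw":0},
  {"slide":[-0.079,-0.132,0],"yaw":-0.03},
  {"slide":[-0.105,-0.176,0],"yaw":-0.06},
  {"slide":[-0.131,-0.22,0],"yaw":-0.1},
  {"slide":[-0.157,-0.265,0],"yaw":-0.15},
  {"slide":[-0.184,-0.309,0],"yaw":-0.2},
  {"slide":[-0.21,-0.353,0],"yaw":-0.25},
])

```text
time_s: 2.15
tcp_pos: [0.6191, -0.0008, 0.2502]
tcp_rot: [[-1.0, -0.005, -0.0], [-0.005, 1.0, 0.0], [0.0, 0.0, -1.0]]
ft_force: [0.1, 0.5, -0.5]
grip_width: 0.0598
grip_force: 0.0
```

```bash
python3 -c "
from cell import *
s=sense();print(s['joint_pos'].round(3),s['tcp_pos'],s['tcp_rot'].round(3).tolist(),s['time_s'])"
```

```text
[-0.432  0.283  0.447  1.564 -0.125  1.323  1.606] [ 0.6191235  -0.00076635  0.25019916] [[-1.0, -0.005, -0.0], [-0.005, 1.0, 0.0], [0.0, 0.0, -1.0]] 2.15
```

Request:
send_rows([
  {"slide":[0.022,-0.043,0],"yaw":0},
  {"slide":[0.045,-0.088,0],"yaw":0},
  {"slide":[0.068,-0.133,0],"yaw":0},
  {"slide":[0.091,-0.178,0.01],"yaw":0},
  {"slide":[0.114,-0.222,0.02],"yaw":0},
  {"slide":[0.137,-0.267,0.03],"yaw":0},
  {"slide":[0.155,-0.302,0.04],"yaw":0},
  {"slide":[0.16,-0.312,0.05],"yaw":0},
])

```text
time_s: 3.15
tcp_pos: [0.4581, -0.3142, 0.2]
tcp_rot: [[-1.0, 0.001, -0.0], [0.001, 1.0, -0.001], [0.0, -0.001, -1.0]]
ft_force: [0.6, 0.4, 0.2]
grip_width: 0.0602
grip_force: 0.0
```

Run:
```python
from h import *
import pickle
s=snapshot("wrist"); t=sense(); pickle.dump((s,t),open("w1.pkl","wb"))
print(t['joint_pos'].round(3),t['tcp_pos'].round(4),np.round(s['position'],4))
cv2.imwrite("pics/w1.png",s["img"][...,::-1])
```

```text
[-0.055  0.195  0.654  1.794 -0.126  1.196  2.207] [ 0.4578 -0.3138  0.1987] [ 0.3818 -0.3131  0.3234]
```

View pics/w1.png

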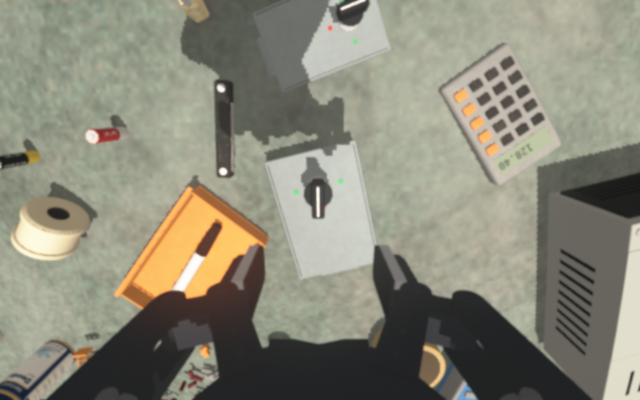

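The picture shows the large cover below the jaws: cap corners (267,157),(353,142),(379,268),(302,278), wing at (318,198), green dots (295,192) and (341,181). Now measuring these.

```bash
cat > m3.py <<'E'
from h import *
import pickle,sys
s,t=pickle.load(open("w1.pkl","rb")); C=cloud(s); Z=C[...,2]; v,u=np.mgrid[0:400,0:640]
hsv=cv2.cvtColor(s["img"],cv2.COLOR_RGB2HSV); R=(u>262)&(u<385)&(v>138)&(v<285)
g=(abs(hsv[...,0].astype(int)-62)<20)&(hsv[...,1]>70)&R&(Z<.04); n,l,st,ce=cv2.connectedComponentsWithStats(g.astype(np.uint8))
G=[onplane(s,[ce[i]],.028)[0] for i in range(1,n) if st[i,4]>3]; print("green",np.round(G,4),[st[i,4] for i in range(1,n)])
top=R&(Z>.076)&(Z<.092); P=C[top]; r=cv2.minAreaRect((P[:,:2]*1000).astype(np.float32)); print("wing top z",np.percentile(P[:,2],[10,50,90]).round(4),"rect",np.round(r[0],1),np.round(r[1],1),r[2],top.sum())
w=R&(Z>.06)&(hsv[...,2]>170)&(hsv[...,1]<60); vv,uu=np.nonzero(w)
q=onplane(s,np.c_[uu,vv],.083); d=np.linalg.svd(q[:,:2]-q[:,:2].mean(0),full_matrices=False)[2][0]; print("white line",w.sum(),q.mean(0).round(4),np.degrees(np.arctan(d[1]/d[0])), np.ptp((q[:,:2]-q[:,:2].mean(0))@d))
cap=R&(Z>.02)&(Z<.036); P=C[cap]; n,l,st,_=cv2.connectedComponentsWithStats(cap.astype(np.uint8)); i=1+np.argmax(st[1:,4]); cs=max(cv2.findContours((l==i).astype(np.uint8),0,1)[0],key=len).reshape(-1,2)
r=cv2.minAreaRect((onplane(s,cs,.028)[:,:2]*1000).astype(np.float32)); print("cap z",np.median(P[:,2]).round(4),r)
# stereo of the white line centre: triangulate with top view
S=pickle.load(open("s0.pkl","rb"))["top"]; h2=cv2.cvtColor(S["img"],cv2.COLOR_RGB2HSV); C2=cloud(S)
w2=(C2[...,2]>.06)&(h2[...,2]>150)&(h2[...,1]<70)&(u>365)&(u<395)&(v>222)&(v<252); c2=np.array([u[w2].mean(),v[w2].mean()]); c1=np.array([uu.mean(),vv.mean()])
A=[];b=[]
for S_,c in((s,c1),(S,c2)):
    dd=(ray(S_,[c])@np.array(S_["orientation"]).T)[0]; dd/=np.linalg.norm(dd); M=np.eye(3)-np.outer(dd,dd); A.append(M); b.append(M@np.array(S_["position"]))
X=np.linalg.solve(sum(A),sum(b)); print("tri wing line",X.round(4),c1.round(1),c2.round(1),w2.sum(),[round(float(np.linalg.norm(M@X-bb))*1000,2) for M,bb in zip(A,b)])
E
python3 m3.py
```

```text
green [[ 0.4523 -0.2897  0.028 ]
 [ 0.4643 -0.3386  0.028 ]] [np.int32(16), np.int32(14)]
wing top z [0.0812 0.0827 0.0836] rect [ 457.8 -314.2] [33.1 11.8] 0.5785607695579529 480
white line 111 [ 0.4577 -0.3142  0.083 ] 0.8291441971509603 0.027385613415603152
cap z 0.0279 ((491.2673645019531, -306.009765625), (147.8935089111328, 99.62899017333984), 13.768756866455078)
tri wing line [nan nan nan] [317.6 201. ] [nan nan] 0 [nan, nan]m3.py:14: RuntimeWarning: Mean of empty slice.
  w2=(C2[...,2]>.06)&(h2[...,2]>150)&(h2[...,1]<70)&(u>365)&(u<395)&(v>222)&(v<252); c2=np.array([u[w2].mean(),v[w2].mean()]); c1=np.array([uu.mean(),vv.mean()])
  ret = ret.dtype.type(ret / rcount)
```

Request:
send_rows([
  {"slide":[0,0,0.02],"yaw":0},
  {"slide":[0,0,0.045],"yaw":0},
  {"slide":[0,0,0.07],"yaw":0},
  {"slide":[0,0,0.09],"yaw":-0.01},
  {"slide":[0,0,0.105],"yaw":-0.01},
  {"slide":[0,0,0.113],"yaw":-0.01},
  {"slide":[0,0,0.116],"yaw":-0.01},
  {"slide":[0,0,0.116],"yaw":-0.01},
], hand=0.035)

```text
time_s: 4.2
tcp_pos: [0.4602, -0.3118, 0.0847]
tcp_rot: [[-1.0, -0.013, 0.0], [-0.013, 1.0, -0.0], [-0.0, -0.0, -1.0]]
ft_force: [0.4, 0.5, 0.3]
grip_width: 0.0351
grip_force: 0.0
```

Request:
send_rows([
  {"slide":[0,0,0],"yaw":0},
  {"slide":[0,0,0],"yaw":0},
  {"slide":[0,0,0],"yaw":0},
  {"slide":[0,0,0],"yaw":0},
  {"slide":[0,0,0],"yaw":0},
  {"slide":[0,0,0],"yaw":0},
  {"slide":[0,0,0],"yaw":0},
  {"slide":[0,0,0],"yaw":0},
], hand=0.0, newtons=60)

```text
time_s: 5.2
tcp_pos: [0.4601, -0.3119, 0.0844]
tcp_rot: [[-1.0, -0.013, 0.0], [-0.013, 1.0, -0.0], [-0.0, -0.0, -1.0]]
ft_force: [0.6, -1.3, 2.5]
grip_width: 0.0099
grip_force: 63.3
```

Request:
send_rows([
  {"slide":[0,0,-0.004],"yaw":0},
  {"slide":[0,0,-0.012],"yaw":0},
  {"slide":[0,0,-0.03],"yaw":0},
  {"slide":[0,0,-0.055],"yaw":0},
  {"slide":[0,0,-0.085],"yaw":0},
  {"slide":[0,0,-0.115],"yaw":0},
  {"slide":[0,0,-0.135],"yaw":0},
  {"slide":[0,0,-0.15],"yaw":0},
])

```text
time_s: 6.2
tcp_pos: [0.4599, -0.3119, 0.2362]
tcp_rot: [[-1.0, -0.013, 0.001], [-0.013, 1.0, -0.0], [-0.001, -0.0, -1.0]]
ft_force: [-0.7, -0.4, -2.0]
grip_width: 0.0106
grip_force: 62.7
```

```bash
cat > look.py <<'E'
from h import *
import pickle,sys
s=snapshot("wrist"); t=sense(); pickle.dump((s,t),open(sys.argv[1]+".pkl","wb"))
print(t['joint_pos'].round(3),t['tcp_pos'].round(4),t['tcp_rot'].round(3).tolist(),t['ft_force'].round(2),t['torque'].round(2),t['grip_width'],t['time_s'])
cv2.imwrite(f"pics/{sys.argv[1]}.png",s["img"][...,::-1])
E
python3 look.py w2
```

```text
[-0.07   0.161  0.66   1.744 -0.104  1.268  2.198] [ 0.4605 -0.3123  0.2377] [[-1.0, -0.013, 0.003], [-0.013, 1.0, -0.001], [-0.003, -0.001, -1.0]] [ 0.08  0.67 -0.78] [-0.06  0.12  0.01] 0.010449987392594272 6.25
```

View pics/w2.png

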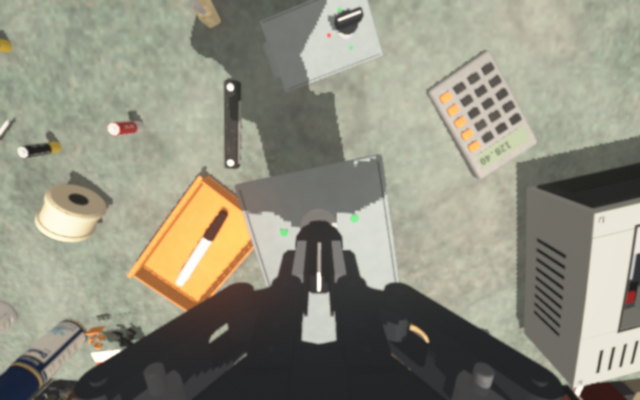

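Cover is held: rear corners (238,185),(381,156), green dots (284,232),(353,219). Measure its pose relative to the tool.

```bash
cat > m4.py <<'E'
from h import *
import pickle,sys
s,t=pickle.load(open(sys.argv[1]+".pkl","rb")); C=cloud(s); v,u=np.mgrid[0:400,0:640]
hsv=cv2.cvtColor(s["img"],cv2.COLOR_RGB2HSV); R=(u>230)&(u<410)&(v>150)&(v<290)
g=(abs(hsv[...,0].astype(int)-62)<20)&(hsv[...,1]>70)&R; n,l,st,ce=cv2.connectedComponentsWithStats(g.astype(np.uint8))
k=np.argsort(-st[1:,4])[:2]+1; px=ce[k]; px=px[np.argsort(px[:,0])]; print("px",px.round(1),st[k,4])
zc=np.median(C[...,2][g]); tc=t['tcp_pos']; print("cap z",zc.round(4),"tcp-cap",(tc[2]-zc).round(4))
G=onplane(s,px,zc); print(G.round(4),"sep",np.linalg.norm(G[0]-G[1]).round(4)); m=G.mean(0); d=(G[1]-G[0])[:2]
print("stud axis",m[:2].round(4),"minus tcp",(m-tc)[:2].round(4),"yaw deg",np.degrees(np.arctan2(-d[0],d[1])).round(2))
# tilt of the cap
cap=R&(abs(C[...,2]-zc)<.02)&(hsv[...,1]<40); P=C[cap]; P=P[np.abs(P[:,2]-np.median(P[:,2]))<.012]
c,*_=np.linalg.lstsq(np.c_[P[:,:2]-m[:2],np.ones(len(P))],P[:,2],rcond=None); print("slopes",c.round(4),len(P))
E
python3 m4.py w2
```

```text
px [[283.6 232.1]
 [354.1 218.1]] [43 41]
cap z 0.1797 tcp-cap 0.058
[[ 0.4635 -0.3353  0.1797]
 [ 0.4524 -0.2867  0.1797]] sep 0.0499
stud axis [ 0.4579 -0.311 ] minus tcp [-0.0026  0.0013] yaw deg 12.84
slopes [-0.0037 -0.0022  0.1791] 12577
```

Run:
```python
from h import *
import pickle
S=pickle.load(open("s0.pkl","rb")); P=np.concatenate([cloud(S[n]).reshape(-1,3) for n in ("top","scene")])
Q=P[(P[:,2]>.15)&(P[:,2]<.45)&(P[:,0]>.2)&(P[:,0]<.5)&(P[:,1]>-.1)&(P[:,1]<.4)]
for x in np.arange(.26,.46,.02):
    q=Q[abs(Q[:,0]-x)<.01]; print(x.round(2),len(q), np.percentile(q,[1,99],axis=0)[:,1:].round(3).tolist() if len(q) else "")
```

```text
0.26 1429 [[0.146, 0.154], [0.184, 0.387]]
0.28 1412 [[0.134, 0.154], [0.173, 0.387]]
0.3 1393 [[0.122, 0.154], [0.159, 0.388]]
0.32 1397 [[0.109, 0.155], [0.147, 0.387]]
0.34 1383 [[0.097, 0.153], [0.134, 0.387]]
0.36 1363 [[0.085, 0.155], [0.122, 0.387]]
0.38 385 [[0.095, 0.155], [0.111, 0.387]]
0.4 0 
0.42 0 
0.44 0
```

Request:
send_rows([
  {"slide":[0,0.008,0],"yaw":0},
  {"slide":[0,0.025,0],"yaw":0},
  {"slide":[-0.005,0.05,0],"yaw":0},
  {"slide":[-0.01,0.08,0],"yaw":0},
  {"slide":[-0.015,0.115,0],"yaw":0},
  {"slide":[-0.02,0.15,0],"yaw":0},
  {"slide":[-0.024,0.185,0],"yaw":0},
  {"slide":[-0.028,0.22,0],"yaw":0},
])

```text
time_s: 7.25
tcp_pos: [0.4842, -0.0896, 0.2333]
tcp_rot: [[-1.0, -0.014, -0.002], [-0.014, 1.0, -0.0], [0.002, -0.0, -1.0]]
ft_force: [1.1, -0.4, -2.6]
grip_width: 0.0105
grip_force: 62.7
```

Request:
send_rows([
  {"slide":[-0.003,0.035,0],"yaw":0},
  {"slide":[-0.006,0.068,0],"yaw":0},
  {"slide":[-0.008,0.098,0],"yaw":0},
  {"slide":[-0.01,0.123,0],"yaw":0},
  {"slide":[-0.011,0.14,0],"yaw":0},
  {"slide":[-0.011,0.15,0],"yaw":0},
  {"slide":[-0.011,0.156,0],"yaw":0},
  {"slide":[-0.011,0.157,0],"yaw":0},
])

```text
time_s: 8.25
tcp_pos: [0.4939, 0.0655, 0.2342]
tcp_rot: [[-1.0, -0.013, -0.0], [-0.013, 1.0, -0.0], [0.0, -0.0, -1.0]]
ft_force: [0.5, -0.4, -2.6]
grip_width: 0.0107
grip_force: 62.6
```

```bash
python3 look.py w3; python3 m4.py w3; python3 -c "
from h import *
import pickle
s=snapshot('top'); pickle.dump(s,open('t3.pkl','wb')); cv2.imwrite('pics/t3.png',cv2.resize(s['img'][125:275,140:300,::-1],None,fx=3.5,fy=3.5))
a=cv2.imread('pics/w3.png');b=cv2.imread('pics/t3.png');b=cv2.resize(b,(250,234));c=np.zeros((400,800,3),np.uint8);c[:,:550]=a[:,45:595];c[:234,550:]=b;cv2.imwrite('pics/v3.png',c)"
```

```text
[-0.513  0.026  0.299  1.861 -0.008  1.256  1.372] [0.494  0.0653 0.2343] [[-1.0, -0.013, -0.0], [-0.013, 1.0, -0.0], [0.0, -0.0, -1.0]] [-0.21 -0.46 -2.93] [-0.04  0.09  0.01] 0.0105756855803718 8.3
px [[283.4 232. ]
 [354.1 218.1]] [43 41]
cap z 0.1779 tcp-cap 0.0564
[[0.4972 0.042  0.1779]
 [0.4863 0.0907 0.1779]] sep 0.05
stud axis [0.4918 0.0664] minus tcp [-0.0022  0.001 ] yaw deg 12.67
slopes [-0.0055 -0.0017  0.1771] 12780
```

View pics/v3.png

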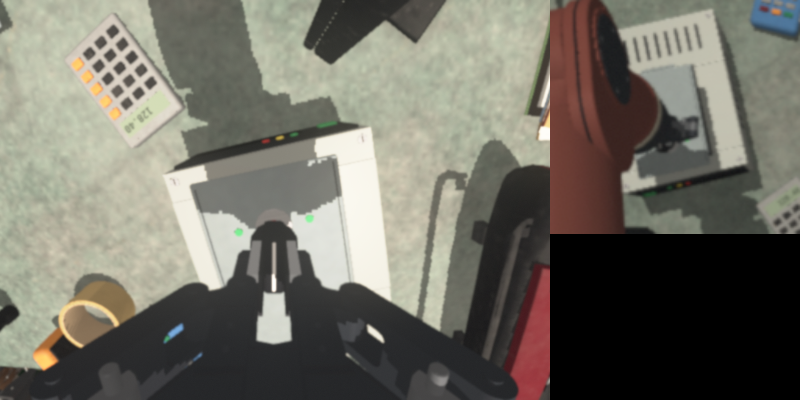

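The view shows the cover above the bay, UPS front corners at (211,175) and (416,128) in the full wrist picture, cover rear corners (238,185),(381,157). I'll fit the UPS edges in the same picture.

```bash
cat > m5.py <<'E'
from h import *
import pickle,sys
s,t=pickle.load(open(sys.argv[1]+".pkl","rb")); C=cloud(s); Z=C[...,2]; v,u=np.mgrid[0:400,0:640]
hsv=cv2.cvtColor(s["img"],cv2.COLOR_RGB2HSV)
th=np.radians(13.75); c0=np.array([.5690,.0854])
m=(abs(Z-.11)<.012); P=C[m]; print("ups z",np.median(P[:,2]).round(4),m.sum())
ux=np.array([np.cos(th),np.sin(th)]); uy=np.array([-ux[1],ux[0]])
cs=[c.reshape(-1,2) for c in cv2.findContours(cv2.morphologyEx(m.astype(np.uint8),2,np.ones((3,3))),0,1)[0] if len(c)>80]
E=np.concatenate(cs); Q=onplane(s,E,.11)[:,:2]-c0; a=Q@ux; b=Q@uy
def fit(sel,x,y,nm,nom):
    x,y=x[sel],y[sel]
    for _ in range(4):
        p=np.polyfit(x,y,1); r=y-np.polyval(p,x); k=abs(r)<max(.0015,1.5*r.std()); x,y=x[k],y[k]
    print(nm,"n",len(x),"at mid",(np.polyval(p,x.mean())-nom).round(4),"slope deg",np.degrees(p[0]).round(2),"rms",(r.std()*1000).round(2))
inn=lambda q,lo,hi:(q>lo)&(q<hi)
fit(inn(a,-.135,-.115)&inn(b,-.085,.085),b,a,"front edge dx",-.125)
fit(inn(b,.087,.103)&inn(a,-.115,.05),a,b,"left edge dy",.095)
fit(inn(b,-.103,-.087)&inn(a,-.115,.05),a,b,"right edge dy",-.095)
E
python3 m5.py w3
python3 - <<'E'
# cover side/rear edges in the same picture
import sys; sys.argv=["","w3"]
from h import *
import pickle
s,t=pickle.load(open("w3.pkl","rb")); C=cloud(s); v,u=np.mgrid[0:400,0:640]
m=(abs(C[...,2]-.178)<.012)&(u>225)&(u<410)&(v>148)&(v<285); n,l,st,_=cv2.connectedComponentsWithStats(m.astype(np.uint8)); i=1+np.argmax(st[1:,4])
E=max(cv2.findContours((l==i).astype(np.uint8),0,1)[0],key=len).reshape(-1,2)
Q=onplane(s,E,.178)[:,:2]-[.4918,.0664]; th=np.radians(12.7); ux=np.array([np.cos(th),np.sin(th)]); uy=np.array([-ux[1],ux[0]]); a=Q@ux;b=Q@uy
for nm,k,x,y in (("rear",(abs(a+.04)<.008)&(abs(b)<.04),b,a),("left",(abs(b-.05)<.006)&(a>-.03),a,b),("right",(abs(b+.05)<.006)&(a>-.03),a,b)):
    p=np.polyfit(x[k],y[k],1); print(nm,k.sum(),np.median(y[k]).round(4),np.degrees(p[0]).round(2))
E
```

```text
ups z 0.1101 26318
front edge dx n 199 at mid -0.0022 slope deg -0.09 rms 0.53
left edge dy n 157 at mid 0.0 slope deg 0.04 rms 0.4
right edge dy n 100 at mid 0.0019 slope deg -0.01 rms 0.34
rear 120 -0.04 0.11
left 119 0.0492 -0.9
right 93 -0.049 0.97
```

Request:
send_rows([
  {"slide":[0.0005,0.0,0.002],"yaw":0},
  {"slide":[0.001,0.0,0.006],"yaw":-0.006},
  {"slide":[0.002,0.0005,0.012],"yaw":-0.012},
  {"slide":[0.0025,0.0007,0.02],"yaw":-0.018},
  {"slide":[0.0025,0.0007,0.027],"yaw":-0.018},
  {"slide":[0.0025,0.0007,0.032],"yaw":-0.018},
  {"slide":[0.0025,0.0007,0.034],"yaw":-0.018},
  {"slide":[0.0025,0.0007,0.034],"yaw":-0.018},
])

```text
time_s: 9.35
tcp_pos: [0.4915, 0.0664, 0.2003]
tcp_rot: [[-1.0, -0.031, -0.0], [-0.031, 1.0, -0.0], [0.0, -0.0, -1.0]]
ft_force: [0.3, 0.4, -2.5]
grip_width: 0.0103
grip_force: 62.6
```

```bash
python3 look.py w4; python3 m4.py w4; python3 m5.py w4;python3 -c "
import cv2;a=cv2.imread('pics/w4.png')[110:310,190:450];cv2.imwrite('pics/w4c.png',cv2.resize(a,None,fx=3,fy=3,interpolation=2))"
```

```text
[-0.512  0.047  0.298  1.911 -0.015  1.185  1.394] [0.4916 0.0664 0.2005] [[-1.0, -0.031, 0.0], [-0.031, 1.0, 0.0], [-0.0, 0.0, -1.0]] [-0.54  0.57 -1.49] [0.02 0.05 0.03] 0.01054659580287256 9.4
px [[283.3 231.9]
 [354.  218.2]] [44 41]
cap z 0.1438 tcp-cap 0.0567
[[0.4953 0.0429 0.1438]
 [0.4835 0.0914 0.1438]] sep 0.0499
stud axis [0.4894 0.0671] minus tcp [-0.0022  0.0007] yaw deg 13.61
slopes [-0.0052 -0.0019  0.1432] 12773
ups z 0.1098 26110
front edge dx n 382 at mid 0.0019 slope deg -0.2 rms 5.48
left edge dy n 162 at mid 0.0002 slope deg -0.05 rms 0.34
right edge dy n 93 at mid 0.0016 slope deg -0.13 rms 0.36
```

View pics/w4c.png

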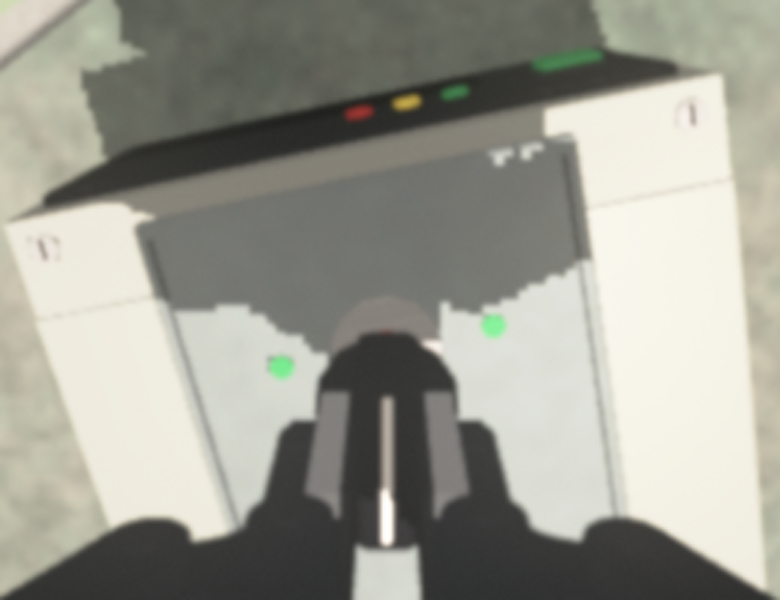

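Run:
```python
from h import *
import pickle
s,t=pickle.load(open("w4.pkl","rb"))
im=s["img"]; 
# profile from cap rear edge to front edge along the column direction, picked pixels from the crop (x/3+190, y/3+110)
f=lambda L:[(x/3+190,y/3+110) for x,y in L]
# refine by gray gradient along vertical at several columns
g=cv2.GaussianBlur(cv2.cvtColor(im,cv2.COLOR_RGB2GRAY),(3,3),0).astype(float)
th=np.radians(13.75); c0=np.array([.5690,.0854]); ux=np.array([np.cos(th),np.sin(th)])
R=[]
for cx in range(260,365,8):
    yf=110+(205-130*((cx-190)*3-70)/650)/3; yr=110+(220-85*((cx-190)*3-140)/435)/3
    d=np.diff(g[:,cx]); 
    a=int(round(yf)); wf=np.arange(a-4,a+4); kf=wf[np.argmax(d[wf])]+1.0
    b=int(round(yr)); wr=np.arange(b-4,b+4); kr=wr[np.argmin(d[wr])]+1.0
    F=onplane(s,[(cx,kf-.5)],.11)[0,:2]; Rr=onplane(s,[(cx,kr-.5)],.1436)[0,:2]
    R.append(((F-c0)@ux*1000,(Rr-c0)@ux*1000))
R=np.array(R); print(R.round(1).tolist()); print(np.median(R,0),"gap",np.median(R[:,1]-R[:,0]))
```

```text
[[-125.0, -121.9], [-124.4, -122.1], [-124.6, -122.3], [-124.8, -122.5], [-124.3, -122.0], [-124.5, -122.2], [-124.8, -122.4], [-125.0, -122.0], [-124.5, -122.2], [-124.7, -122.4], [-124.2, -122.0], [-124.4, -122.2], [-124.7, -118.6], [-124.2, -118.8]]
[-124.5861489  -122.12786185] gap 2.3465157870773297
```

Request:
send_rows([
  {"slide":[-0.0013,0.0002,0],"yaw":0},
  {"slide":[-0.0026,0.0003,0],"yaw":0},
  {"slide":[-0.0026,0.0003,0.001],"yaw":0},
  {"slide":[-0.0026,0.0003,0.003],"yaw":0},
  {"slide":[-0.0026,0.0003,0.005],"yaw":0},
  {"slide":[-0.0026,0.0003,0.007],"yaw":0},
  {"slide":[-0.0026,0.0003,0.009],"yaw":0},
  {"slide":[-0.0026,0.0003,0.011],"yaw":0},
])

```text
time_s: 10.4
tcp_pos: [0.494, 0.0668, 0.1892]
tcp_rot: [[-1.0, -0.031, -0.0], [-0.031, 1.0, -0.0], [0.0, -0.0, -1.0]]
ft_force: [0.1, -0.3, -2.0]
grip_width: 0.0105
grip_force: 62.6
```

Request:
send_rows([
  {"slide":[0,0,0.002],"yaw":0},
  {"slide":[0,0,0.004],"yaw":0},
  {"slide":[0,0,0.0065],"yaw":0},
  {"slide":[0,0,0.009],"yaw":0},
  {"slide":[0,0,0.0115],"yaw":0},
  {"slide":[0,0,0.0135],"yaw":0},
  {"slide":[0,0,0.0155],"yaw":0},
  {"slide":[0,0,0.0165],"yaw":0},
])

```text
time_s: 11.4
tcp_pos: [0.494, 0.0668, 0.1727]
tcp_rot: [[-1.0, -0.031, -0.0], [-0.031, 1.0, -0.0], [0.0, -0.0, -1.0]]
ft_force: [-0.4, -0.5, -3.1]
grip_width: 0.0103
grip_force: 62.6
```

Request:
send_rows([
  {"slide":[0,0,0.0005],"yaw":0},
  {"slide":[0,0,0.001],"yaw":0},
  {"slide":[0,0,0.0014],"yaw":0},
  {"slide":[0,0,0.0018],"yaw":0},
  {"slide":[0,0,0.0021],"yaw":0},
  {"slide":[0,0,0.0024],"yaw":0},
  {"slide":[0,0,0.0024],"yaw":0},
  {"slide":[0,0,0.0024],"yaw":0},
])

```text
time_s: 12.4
tcp_pos: [0.4941, 0.0668, 0.1706]
tcp_rot: [[-1.0, -0.031, 0.0], [-0.031, 1.0, 0.0], [-0.0, 0.0, -1.0]]
ft_force: [-1.6, -0.5, 2.3]
grip_width: 0.0104
grip_force: 63.1
```

```bash
python3 look.py w5; python3 m4.py w5
```

```text
[-0.508  0.081  0.3    1.942 -0.027  1.121  1.405] [0.4941 0.0668 0.1706] [[-1.0, -0.031, 0.0], [-0.031, 1.0, 0.0], [-0.0, 0.0, -1.0]] [-2.14 -0.43  2.87] [-0.09  0.4  -0.01] 0.010334755961492147 12.45
px [[283.4 232. ]
 [354.  218.2]] [43 41]
cap z nan tcp-cap nan
[[nan nan nan]
 [nan nan nan]] sep nan
stud axis [nan nan] minus tcp [nan nan] yaw deg nan
slopes [0. 0. 0.] 0
  return _methods._mean(a, axis=axis, dtype=dtype,
  ret = ret.dtype.type(ret / rcount)
```

Request:
send_rows([
  {"slide":[0,0,-0.0005],"yaw":0},
  {"slide":[-0.001,0.0002,-0.0005],"yaw":0},
  {"slide":[-0.003,0.0006,-0.0005],"yaw":0},
  {"slide":[-0.005,0.0011,-0.0005],"yaw":0},
  {"slide":[-0.007,0.0015,-0.0005],"yaw":0},
  {"slide":[-0.009,0.0019,-0.0005],"yaw":0},
  {"slide":[-0.011,0.0023,-0.0005],"yaw":0},
  {"slide":[-0.012,0.0025,-0.0005],"yaw":0},
])

```text
time_s: 13.45
tcp_pos: [0.5061, 0.0697, 0.1709]
tcp_rot: [[-1.0, -0.031, 0.0], [-0.031, 1.0, -0.0], [-0.0, -0.0, -1.0]]
ft_force: [-1.0, -0.1, -0.1]
grip_width: 0.0105
grip_force: 63.0
```

Request:
send_rows([
  {"slide":[-0.0005,0.0001,0],"yaw":0},
  {"slide":[-0.001,0.0002,0],"yaw":0},
  {"slide":[-0.0015,0.0003,0],"yaw":0},
  {"slide":[-0.002,0.0004,0],"yaw":0},
  {"slide":[-0.0025,0.0005,0],"yaw":0},
  {"slide":[-0.0028,0.0006,0],"yaw":0},
  {"slide":[-0.003,0.0006,0],"yaw":0},
  {"slide":[-0.003,0.0006,0],"yaw":0},
])

```text
time_s: 14.45
tcp_pos: [0.509, 0.0704, 0.1709]
tcp_rot: [[-1.0, -0.031, 0.0], [-0.031, 1.0, 0.0], [-0.0, 0.0, -1.0]]
ft_force: [0.2, -1.2, -1.6]
grip_width: 0.0104
grip_force: 62.9
```

Request:
send_rows([
  {"slide":[-0.0003,0.0001,0],"yaw":0},
  {"slide":[-0.0006,0.0001,0],"yaw":0},
  {"slide":[-0.0008,0.0002,0],"yaw":0},
  {"slide":[-0.001,0.0002,0],"yaw":0},
  {"slide":[-0.0012,0.0002,0],"yaw":0},
  {"slide":[-0.0014,0.0003,0],"yaw":0},
  {"slide":[-0.0015,0.0003,0],"yaw":0},
  {"slide":[-0.0015,0.0003,0],"yaw":0},
])

```text
time_s: 15.45
tcp_pos: [0.5105, 0.0707, 0.1709]
tcp_rot: [[-1.0, -0.031, 0.0], [-0.031, 1.0, -0.0], [-0.0, -0.0, -1.0]]
ft_force: [-0.4, 0.4, -0.9]
grip_width: 0.0103
grip_force: 62.9
```

Request:
send_rows([
  {"slide":[-0.0002,0.0,0],"yaw":0},
  {"slide":[-0.0004,0.0001,0],"yaw":0},
  {"slide":[-0.0006,0.0001,0],"yaw":0},
  {"slide":[-0.0008,0.0002,0],"yaw":0},
  {"slide":[-0.001,0.0002,0],"yaw":0},
  {"slide":[-0.0012,0.0002,0],"yaw":0},
  {"slide":[-0.0012,0.0002,0],"yaw":0},
  {"slide":[-0.0012,0.0002,0],"yaw":0},
])

```text
time_s: 16.45
tcp_pos: [0.5117, 0.071, 0.1709]
tcp_rot: [[-1.0, -0.031, 0.0], [-0.031, 1.0, 0.0], [-0.0, 0.0, -1.0]]
ft_force: [-0.4, 0.5, -0.6]
grip_width: 0.0103
grip_force: 62.9
```

Request:
send_rows([
  {"slide":[-0.0002,0.0,0],"yaw":0},
  {"slide":[-0.0004,0.0001,0],"yaw":0},
  {"slide":[-0.0006,0.0001,0],"yaw":0},
  {"slide":[-0.0008,0.0002,0],"yaw":0},
  {"slide":[-0.001,0.0002,0],"yaw":0},
  {"slide":[-0.0012,0.0002,0],"yaw":0},
  {"slide":[-0.0012,0.0002,0],"yaw":0},
  {"slide":[-0.0012,0.0002,0],"yaw":0},
])

```text
time_s: 17.45
tcp_pos: [0.5125, 0.0711, 0.1708]
tcp_rot: [[-1.0, -0.031, -0.001], [-0.031, 1.0, -0.0], [0.001, -0.0, -1.0]]
ft_force: [-3.9, 0.2, 0.1]
grip_width: 0.0104
grip_force: 63.0
```

```bash
sed -i 's/zc=np.median(C\[...,2\]\[g\])/zc=np.nanmedian(C[...,2][g]);zc=zc if zc==zc else t["tcp_pos"][2]-.0567/' m4.py; python3 look.py w6; python3 m4.py w6
python3 - <<'E'
from h import *
import pickle
s,t=pickle.load(open("w6.pkl","rb"))
g=cv2.GaussianBlur(cv2.cvtColor(s["img"],cv2.COLOR_RGB2GRAY),(3,3),0)
cv2.imwrite("pics/w6c.png",cv2.resize(s["img"][90:300,180:450,::-1],None,fx=2.9,fy=2.8,interpolation=2))
E
```

```text
[-0.504  0.122  0.303  1.9   -0.04   1.127  1.416] [0.5126 0.0711 0.1708] [[-1.0, -0.031, -0.001], [-0.031, 1.0, -0.0], [0.001, -0.0, -1.0]] [-4.    0.16 -0.44] [-0.18  0.83 -0.01] 0.01055000862328273 17.5
px [[283.4 231.9]
 [354.1 218. ]] [45 44]
cap z 0.1144 tcp-cap 0.0565
[[0.5163 0.0477 0.1144]
 [0.5044 0.0962 0.1144]] sep 0.0499
stud axis [0.5104 0.0719] minus tcp [-0.0022  0.0008] yaw deg 13.78
slopes [0.0105 0.0034 0.1124] 19827
```

View pics/w6c.png

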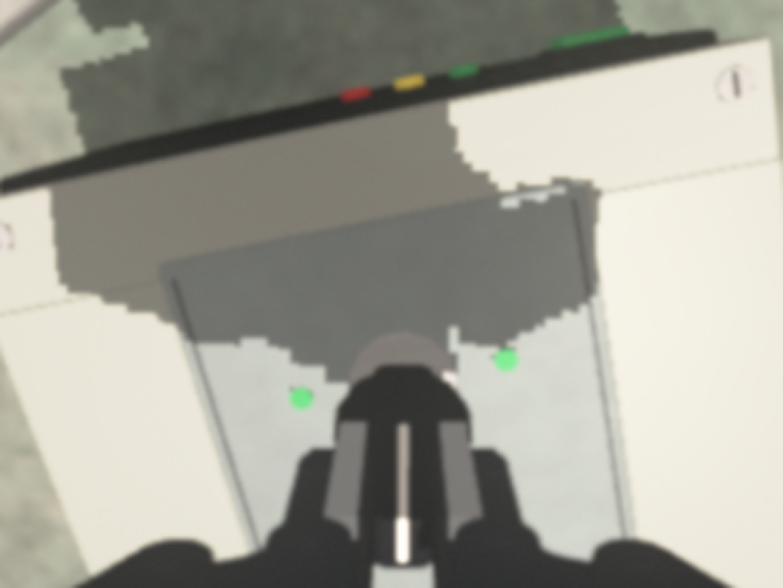

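Request:
send_rows([
  {"slide":[0,0,0],"yaw":-0.035},
  {"slide":[0,0.0001,0],"yaw":-0.07},
  {"slide":[-0.0001,0.0002,0],"yaw":-0.105},
  {"slide":[-0.0001,0.0003,0],"yaw":-0.14},
  {"slide":[-0.0002,0.0004,0],"yaw":-0.175},
  {"slide":[-0.0002,0.0005,0],"yaw":-0.21},
  {"slide":[-0.0002,0.0005,0],"yaw":-0.21},
  {"slide":[-0.0002,0.0005,0],"yaw":-0.21},
])

```text
time_s: 18.5
tcp_pos: [0.5126, 0.0717, 0.1708]
tcp_rot: [[-0.971, -0.24, -0.001], [-0.24, 0.971, -0.0], [0.001, 0.0, -1.0]]
ft_force: [-5.3, -0.8, 0.3]
grip_width: 0.0104
grip_force: 63.1
```

```bash
python3 look.py w7; python3 m4.py w7
```

```text
[-0.491  0.122  0.288  1.898 -0.038  1.127  1.625] [0.5126 0.0717 0.1708] [[-0.971, -0.24, -0.001], [-0.24, 0.971, -0.0], [0.001, 0.0, -1.0]] [-5.63 -0.51  1.72] [-0.17  1.39  0.06] 0.01041361233469028 18.55
px [[282.5 224.9]
 [354.6 225. ]] [44 43]
cap z 0.1144 tcp-cap 0.0564
[[0.5163 0.0476 0.1144]
 [0.5044 0.096  0.1144]] sep 0.0498
stud axis [0.5104 0.0718] minus tcp [-0.0022  0.0001] yaw deg 13.83
slopes [ 0.0109 -0.0003  0.1124] 19811
```

Run:
```python
from h import *
import pickle
s=pickle.load(open("s0.pkl","rb"))["top"]; C=cloud(s)
th=np.radians(13.75); c=np.array([.5093,.0708]); ux=np.array([np.cos(th),np.sin(th)]); uy=np.array([-ux[1],ux[0]])
Q=C[...,:2]-c; a=Q@ux*1000; b=Q@uy*1000
for lo in range(-34,60,6):
    m=(a>=lo)&(a<lo+6)&(abs(b)<22); 
    print(lo,[ (round(float(np.median(C[...,2][m&(b>=q)&(b<q+6)])*1000,),1) if (m&(b>=q)&(b<q+6)).sum() else None) for q in range(-21,21,6)])
m=(a>-3)&(a<3)
R=(abs(a)<16)&(abs(b)>6)&(abs(b)<16); print("ups top",np.median(C[...,2][(abs(a+20)<60)&(abs(b)>55)&(abs(b)<85)]), "plate",np.percentile(C[...,2][R],[10,25,50,75,90]).round(4),R.sum())
```

```text
-34 [None, 85.9, 84.6, 85.7, 86.1, 82.3, None]
-28 [None, 84.2, 86.1, 84.6, 86.7, 86.8, None]
-22 [13.9, 81.7, 84.3, 85.0, 85.1, 79.1, 84.0]
-16 [76.7, 14.8, 84.9, 74.7, 86.3, 85.0, 85.3]
-10 [13.2, 82.8, 85.3, 72.7, 82.1, 84.9, 85.8]
-4 [54.9, 83.2, 83.6, 74.3, 75.1, 85.2, 85.2]
2 [59.1, 85.9, 85.4, 73.9, 82.7, 84.7, 85.1]
8 [58.4, 84.3, 85.4, 74.0, 83.2, 84.4, 86.4]
14 [57.9, 85.0, 84.6, 85.9, 83.5, 83.9, 84.0]
20 [58.2, 60.0, 59.7, 61.7, 55.3, 58.4, 57.7]
26 [59.4, 58.0, 58.9, 58.0, 59.9, 58.0, 57.0]
32 [58.4, 58.1, 57.2, 58.5, 57.7, 59.7, 58.6]
38 [56.0, 58.4, 58.8, 58.4, 58.4, 58.3, 60.2]
44 [57.5, 59.3, 58.1, 58.1, 59.4, 58.3, 57.5]
50 [58.7, 58.0, 58.6, 58.6, 58.8, 55.3, 57.6]
56 [58.1, 58.8, 58.8, 58.0, 56.5, 58.7, 58.6]
ups top 0.1095231270804084 plate [0.0128 0.0826 0.0847 0.0859 0.087 ] 134
```

Top-view depth puts the receptacle plate at z≈85 mm, so it sits low: d ≈ +4…+6, bottom at roughly 23–25 mm of push. I'll push accordingly.

Request:
send_rows([
  {"slide":[0.0001,0,0.001],"yaw":0},
  {"slide":[0.0002,0,0.0025],"yaw":0},
  {"slide":[0.0002,0,0.004],"yaw":0},
  {"slide":[0.0002,0,0.006],"yaw":0},
  {"slide":[0.0002,0,0.008],"yaw":0},
  {"slide":[0.0002,0,0.01],"yaw":0},
  {"slide":[0.0002,0,0.0115],"yaw":0},
  {"slide":[0.0002,0,0.012],"yaw":0},
])

```text
time_s: 19.55
tcp_pos: [0.5126, 0.0717, 0.1591]
tcp_rot: [[-0.971, -0.24, -0.0], [-0.24, 0.971, -0.0], [0.0, 0.0, -1.0]]
ft_force: [-5.8, -1.2, 4.2]
grip_width: 0.0108
grip_force: 63.4
```

Request:
send_rows([
  {"slide":[0,0,0.0002],"yaw":0},
  {"slide":[0,0,0.0004],"yaw":0},
  {"slide":[0,0,0.0006],"yaw":0},
  {"slide":[0,0,0.0008],"yaw":0},
  {"slide":[0,0,0.001],"yaw":0},
  {"slide":[0,0,0.0012],"yaw":0},
  {"slide":[0,0,0.0014],"yaw":0},
  {"slide":[0,0,0.0015],"yaw":0},
])

```text
time_s: 20.55
tcp_pos: [0.5126, 0.0717, 0.1577]
tcp_rot: [[-0.971, -0.24, -0.0], [-0.24, 0.971, 0.0], [0.0, 0.0, -1.0]]
ft_force: [-7.1, -1.0, 3.7]
grip_width: 0.0105
grip_force: 63.4
```

Request:
send_rows([
  {"slide":[0.0001,0,0.0002],"yaw":0},
  {"slide":[0.0002,0,0.0004],"yaw":0},
  {"slide":[0.0003,0,0.0006],"yaw":0},
  {"slide":[0.0003,0,0.0008],"yaw":0},
  {"slide":[0.0003,0,0.001],"yaw":0},
  {"slide":[0.0003,0,0.0012],"yaw":0},
  {"slide":[0.0003,0,0.0013],"yaw":0},
  {"slide":[0.0003,0,0.0014],"yaw":0},
])

```text
time_s: 21.55
tcp_pos: [0.5126, 0.0716, 0.1564]
tcp_rot: [[-0.971, -0.24, 0.0], [-0.24, 0.971, 0.0], [-0.0, 0.0, -1.0]]
ft_force: [-5.3, 0.3, 4.2]
grip_width: 0.0104
grip_force: 63.5
```

Request:
send_rows([
  {"slide":[0,0,0.0002],"yaw":0},
  {"slide":[0,0,0.0004],"yaw":0},
  {"slide":[0,0,0.0006],"yaw":0},
  {"slide":[0,0,0.0008],"yaw":0},
  {"slide":[0,0,0.001],"yaw":0},
  {"slide":[0,0,0.0012],"yaw":0},
  {"slide":[0,0,0.0014],"yaw":0},
  {"slide":[0,0,0.0015],"yaw":0},
])

```text
time_s: 22.55
tcp_pos: [0.5126, 0.0717, 0.155]
tcp_rot: [[-0.971, -0.24, 0.0], [-0.24, 0.971, 0.0], [-0.0, 0.0, -1.0]]
ft_force: [-5.1, -1.5, 3.7]
grip_width: 0.0106
grip_force: 63.5
```

Request:
send_rows([
  {"slide":[0,0,0.0005],"yaw":0},
  {"slide":[0,0,0.001],"yaw":0},
  {"slide":[0,0,0.0017],"yaw":0},
  {"slide":[0,0,0.0024],"yaw":0},
  {"slide":[0,0,0.003],"yaw":0},
  {"slide":[0,0,0.0036],"yaw":0},
  {"slide":[0,0,0.004],"yaw":0},
  {"slide":[0,0,0.0042],"yaw":0},
])

```text
time_s: 23.55
tcp_pos: [0.5126, 0.0717, 0.1508]
tcp_rot: [[-0.971, -0.24, 0.0], [-0.24, 0.971, 0.0], [-0.0, 0.0, -1.0]]
ft_force: [-4.7, -0.8, 5.4]
grip_width: 0.0104
grip_force: 63.6
```

Request:
send_rows([
  {"slide":[0,0,0.0002],"yaw":0},
  {"slide":[0,0,0.0004],"yaw":0},
  {"slide":[0,0,0.0006],"yaw":0},
  {"slide":[0,0,0.0008],"yaw":0},
  {"slide":[0,0,0.0009],"yaw":0},
  {"slide":[0,0,0.001],"yaw":0},
  {"slide":[0,0,0.0011],"yaw":0},
  {"slide":[0,0,0.0011],"yaw":0},
])

```text
time_s: 24.55
tcp_pos: [0.5126, 0.0717, 0.1497]
tcp_rot: [[-0.971, -0.24, 0.0], [-0.24, 0.971, 0.0], [-0.0, 0.0, -1.0]]
ft_force: [-5.6, -1.0, 4.4]
grip_width: 0.0105
grip_force: 63.6
```

Push 21.1 mm, spring only. Continue in 1 mm steps until the bottom shows.

Request:
send_rows([
  {"slide":[0,0,0.0002],"yaw":0},
  {"slide":[0,0,0.0004],"yaw":0},
  {"slide":[0,0,0.0006],"yaw":0},
  {"slide":[0,0,0.0007],"yaw":0},
  {"slide":[0,0,0.0008],"yaw":0},
  {"slide":[0,0,0.0009],"yaw":0},
  {"slide":[0,0,0.001],"yaw":0},
  {"slide":[0,0,0.001],"yaw":0},
])

```text
time_s: 25.55
tcp_pos: [0.5126, 0.0717, 0.1488]
tcp_rot: [[-0.971, -0.24, 0.0], [-0.24, 0.971, 0.0], [-0.0, 0.0, -1.0]]
ft_force: [-5.5, -0.7, 5.2]
grip_width: 0.0108
grip_force: 63.6
```

Request:
send_rows([
  {"slide":[0,0,0.0001],"yaw":0},
  {"slide":[0,0,0.0003],"yaw":0},
  {"slide":[0,0,0.0004],"yaw":0},
  {"slide":[0,0,0.0005],"yaw":0},
  {"slide":[0,0,0.0006],"yaw":0},
  {"slide":[0,0,0.0007],"yaw":0},
  {"slide":[0,0,0.0007],"yaw":0},
  {"slide":[0,0,0.0007],"yaw":0},
])

```text
time_s: 26.55
tcp_pos: [0.5126, 0.0717, 0.148]
tcp_rot: [[-0.971, -0.24, 0.0], [-0.24, 0.971, 0.0], [-0.0, 0.0, -1.0]]
ft_force: [-6.0, 0.6, 5.8]
grip_width: 0.0107
grip_force: 63.6
```

Request:
send_rows([
  {"slide":[0,0,0.0001],"yaw":0},
  {"slide":[0,0,0.0003],"yaw":0},
  {"slide":[0,0,0.0004],"yaw":0},
  {"slide":[0,0,0.0005],"yaw":0},
  {"slide":[0,0,0.0006],"yaw":0},
  {"slide":[0,0,0.0007],"yaw":0},
  {"slide":[0,0,0.0007],"yaw":0},
  {"slide":[0,0,0.0007],"yaw":0},
])

```text
time_s: 27.55
tcp_pos: [0.5126, 0.0717, 0.1474]
tcp_rot: [[-0.971, -0.24, 0.0], [-0.24, 0.971, 0.0], [-0.0, 0.0, -1.0]]
ft_force: [-6.0, 0.3, 4.8]
grip_width: 0.0105
grip_force: 63.6
```

Request:
send_rows([
  {"slide":[0,0,0.0002],"yaw":0},
  {"slide":[0,0,0.0003],"yaw":0},
  {"slide":[0,0,0.0005],"yaw":0},
  {"slide":[0,0,0.0006],"yaw":0},
  {"slide":[0,0,0.0007],"yaw":0},
  {"slide":[0,0,0.0008],"yaw":0},
  {"slide":[0,0,0.0008],"yaw":0},
  {"slide":[0,0,0.0008],"yaw":0},
])

```text
time_s: 28.55
tcp_pos: [0.5127, 0.0717, 0.1469]
tcp_rot: [[-0.971, -0.24, 0.0], [-0.24, 0.971, 0.0], [-0.001, 0.0, -1.0]]
ft_force: [-6.3, -0.5, 9.9]
grip_width: 0.0106
grip_force: 64.1
```

Request:
send_rows([
  {"slide":[0.0002,0,-0.001],"yaw":0},
  {"slide":[0.0002,-0.0003,-0.001],"yaw":0.15},
  {"slide":[0.0003,-0.0006,-0.001],"yaw":0.3},
  {"slide":[0.0004,-0.0009,-0.001],"yaw":0.45},
  {"slide":[0.0006,-0.0011,-0.001],"yaw":0.6},
  {"slide":[0.0008,-0.0014,-0.001],"yaw":0.75},
  {"slide":[0.001,-0.0016,-0.001],"yaw":0.9},
  {"slide":[0.001,-0.0016,-0.001],"yaw":0.9},
], newtons=50)

```text
time_s: 29.55
tcp_pos: [0.5121, 0.0694, 0.1475]
tcp_rot: [[-0.79, 0.613, 0.0], [0.613, 0.79, -0.0], [-0.0, -0.0, -1.0]]
ft_force: [-5.2, -2.6, 5.3]
grip_width: 0.0107
grip_force: 63.8
```

Request:
send_rows([
  {"slide":[0,-0.0003,0],"yaw":0.13},
  {"slide":[0.0001,-0.0005,0],"yaw":0.26},
  {"slide":[0.0002,-0.0008,0],"yaw":0.39},
  {"slide":[0.0003,-0.001,0],"yaw":0.5},
  {"slide":[0.0004,-0.0011,0],"yaw":0.58},
  {"slide":[0.0005,-0.0012,0],"yaw":0.64},
  {"slide":[0.0005,-0.0013,0],"yaw":0.67},
  {"slide":[0.0005,-0.0013,0],"yaw":0.69},
])

```text
time_s: 30.55
tcp_pos: [0.5106, 0.0685, 0.1473]
tcp_rot: [[-0.22, 0.975, -0.0], [0.975, 0.22, -0.001], [-0.0, -0.001, -1.0]]
ft_force: [-6.6, -3.6, 5.4]
grip_width: 0.0103
grip_force: 63.7
```

```bash
python3 -c "
from h import *
t=sense(); print(t['ft_force'].round(1),t['torque'].round(2),t['tcp_rot'].round(3).tolist(),t['joint_pos'].round(2))"
```

```text
[-6.6 -3.6  5.4] [-0.7   1.64  0.07] [[-0.22, 0.975, -0.0], [0.975, 0.22, -0.001], [-0.0, -0.001, -1.0]] [-0.61  0.14  0.42  1.94 -0.07  1.08  0.06]
```

Request:
send_rows([
  {"slide":[0,0,-0.0005],"yaw":0},
  {"slide":[0,0,-0.001],"yaw":0},
  {"slide":[0,0,-0.0015],"yaw":0},
  {"slide":[0,0,-0.002],"yaw":0},
  {"slide":[0,0,-0.0024],"yaw":0},
  {"slide":[0,0,-0.0027],"yaw":0},
  {"slide":[0,0,-0.003],"yaw":0},
  {"slide":[0,0,-0.003],"yaw":0},
])

```text
time_s: 31.55
tcp_pos: [0.5106, 0.0684, 0.1503]
tcp_rot: [[-0.221, 0.975, -0.0], [0.975, 0.221, -0.001], [-0.0, -0.001, -1.0]]
ft_force: [-6.7, -2.0, 4.1]
grip_width: 0.0105
grip_force: 63.7
```

Request:
send_rows([
  {"slide":[0,0,0],"yaw":0},
  {"slide":[0,0,0],"yaw":0},
  {"slide":[0,0,0],"yaw":0},
  {"slide":[0,0,0],"yaw":0},
  {"slide":[0,0,0],"yaw":0},
  {"slide":[0,0,0],"yaw":0},
  {"slide":[0,0,0],"yaw":0},
  {"slide":[0,0,0],"yaw":0},
], hand=0.045)

```text
time_s: 32.55
tcp_pos: [0.5107, 0.0691, 0.15]
tcp_rot: [[-0.22, 0.975, 0.0], [0.975, 0.22, -0.0], [-0.0, -0.0, -1.0]]
ft_force: [0.5, 0.0, -0.2]
grip_width: 0.0449
grip_force: 0.0
```

Request:
send_rows([
  {"slide":[0,0,-0.003],"yaw":0},
  {"slide":[0,0,-0.01],"yaw":0},
  {"slide":[0,0,-0.025],"yaw":0},
  {"slide":[0,0,-0.045],"yaw":0},
  {"slide":[0,0,-0.065],"yaw":0},
  {"slide":[0,0,-0.085],"yaw":0},
  {"slide":[0,0,-0.1],"yaw":0},
  {"slide":[0,0,-0.1],"yaw":0},
])

```text
time_s: 33.55
tcp_pos: [0.5114, 0.0692, 0.2514]
tcp_rot: [[-0.22, 0.975, 0.002], [0.975, 0.22, 0.001], [0.0, 0.002, -1.0]]
ft_force: [-0.7, -0.6, -0.2]
grip_width: 0.0452
grip_force: 0.0
```

```bash
python3 look.py w8
python3 - <<'E'
from h import *
import pickle
s,t=pickle.load(open("w8.pkl","rb")); C=cloud(s); Z=C[...,2]; th=np.radians(13.75); c=np.array([.51,.0715])
Q=C[...,:2]-c; r=np.hypot(Q[...,0],Q[...,1]); m=(r<.03)&(Z>.125)&(Z<.2)
P=C[m]; zt=np.percentile(P[:,2],90); W=P[P[:,2]>zt-.004]; print("wing top z",zt.round(4),len(W),"expected standing .169; locked",round(.169-.0204,4))
R=cv2.minAreaRect((W[:,:2]*1000).astype(np.float32)); print(R)
E
```

```text
[-0.625  0.049  0.422  1.807 -0.021  1.289  0.024] [0.5109 0.0691 0.2504] [[-0.22, 0.975, 0.001], [0.975, 0.22, 0.0], [0.0, 0.001, -1.0]] [ 0.56  0.72 -0.58] [-0.01  0.01  0.01] 0.04512094915997222 33.6
wing top z 0.1497 522 expected standing .169; locked 0.1486
((510.3261413574219, 72.08185577392578), (11.32103443145752, 33.73066711425781), 13.014116287231445)
```

View pics/w8.png

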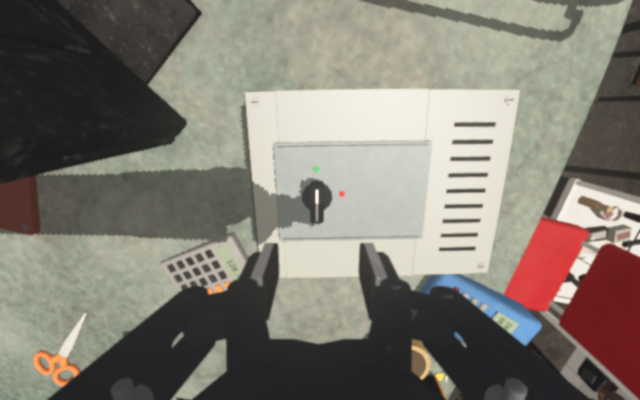

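The picture shows the cover home on the unit, corners (275,145) to (422,236). The wing at (317,200) lies across, pointing at the green dot (316,169), and stays down with its top at z≈0.149, so it is locked.

```bash
python3 -c "
from cell import *
print(hand_in())"
```

```text
the job is handed in; nothing more can be done
None
```

The cover is home on the unit with its stud pushed in, turned a quarter turn and caught in its notch; the gripper is clear, and I handed the job in at about 34 s, though `hand_in()` returned no verdict.

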